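Park the metalsmith's bench tools on their matching blocks

TASK

Put the four steel bench tools away: set each one upright on the pine block whose dark inlay has the shape and size of its foot (small anvil on the oblong, doming block on the square, bench disc on the large round, little stake on the small round), its foot covering the inlay and squared up with it. The stake has been left standing on the anvil's block, so it has to go first. Set the tools down, do not drop them, and leave the finished brass medallion where it lies.

Things in the scene. Friction and masses are not known exactly. Their poses are not given: they have to be found in the camera images.
- anvil_mid (a point): Small loose steel horn anvil, 0.8 kg, 50 mm high, upright on the bench. Foot 80 (its x) x 46 (y) x 12 mm; waist 24 mm wide; top 32 mm wide (y), from 28 to 50 mm above the underside, from x = -50 to +18 mm, then a pointed horn towards +x. This point: its centre, 25 mm above the underside, z up; grip across y on the top, 14 mm above this point. It may face either way on its block.
- doming_mid (a point): Loose steel doming block, a 42 mm cube with dark round hollows of several sizes on its top and two sides, about 0.55 kg, standing on the bench. This point is its centre (21 mm above its underside), axes square to its faces, z up.
- disc_mid (a point): Loose steel bench disc (flat round bench block) with a black rubber band low round its side, diameter 58 mm, 26 mm high, about 0.5 kg, standing on the bench. This point is its centre (13 mm above its underside), z up.
- stake_mid (a point): Little loose steel stake, about 0.16 kg, 44 mm high: round foot of diameter 34 mm and 10 mm high, above it an upright round body of diameter 22 mm up to 34 mm, then a domed tip. This point is its centre, half-way up (22 mm above its underside), z up; grip it by the body. At the start it stands on the anvil's parking block (underside 15 mm above the bench).
- park_anvil (a point): Fixed pine parking block, 100 (along its x) x 76 (y) x 15 mm high, with a flush dark inlay centred on its top: an oblong 80 (x) x 46 mm (y), the place of the anvil, its long side along the oblong. This point is the centre of its top face (15 mm above the bench), z up.
- park_doming (a point): Fixed pine parking block, 100 (along its x) x 76 (y) x 15 mm high, with a flush dark inlay centred on its top: a square of 42 mm, its sides along x and y, the place of the doming block. This point is the centre of its top face (15 mm above the bench), z up.
- park_disc (a point): Fixed pine parking block, 100 (along its x) x 76 (y) x 15 mm high, with a flush dark inlay centred on its top: a large round of diameter 58 mm, the place of the bench disc. This point is the centre of its top face (15 mm above the bench), z up.
- park_stake (a point): Fixed pine parking block, 100 (along its x) x 76 (y) x 15 mm high, with a flush dark inlay centred on its top: a small round of diameter 34 mm, the place of the stake. This point is the centre of its top face (15 mm above the bench), z up.
- medal: Finished brass medallion, loose, diameter 40 mm, 5 mm thick, lying flat on the bench among the tools; to be left alone. Origin: centre of its underside.
Things that resemble listed ones, but are neither listed nor needed, are in the scene too. Leave any purple look-alike of the part that bears anvil_mid alone. Leave any blue look-alike of the part that bears park_doming alone.

How it is judged (in metres and radians):
At the end, for the whole second after the job is handed in: Each of the four tools stands upright (tilt under 0.1 rad) and at rest on the top of its own block, its centre within 12 mm of the inlay's centre seen from above; the anvil's long axis is within 0.26 rad of the oblong's (either way round) and the doming block's sides within 0.26 rad of the square's (horizontal distance between anvil_mid and park_anvil below 0.012 m and z of anvil_mid in the frame of park_anvil between 0.019 and 0.031 m and angle between each of anvil_mid, doming_mid, disc_mid, stake_mid's own z axis and vertical below 0.1 rad and linear speed of each of anvil, doming, disc, stake below 0.02 m/s and horizontal distance between doming_mid and park_doming below 0.012 m and z of doming_mid in the frame of park_doming between 0.015 and 0.027 m and horizontal distance between disc_mid and park_disc below 0.012 m and z of disc_mid in the frame of park_disc between 0.007 and 0.019 m and horizontal distance between stake_mid and park_stake below 0.012 m and z of stake_mid in the frame of park_stake between 0.016 and 0.028 m and angle between the x axis of anvil_mid and the x axis of park_anvil, either way round below 0.26 rad and (angle between the x axis of doming_mid and the x axis of park_doming, either way round below 0.26 rad or angle between the x axis of doming_mid and the y axis of park_doming, either way round below 0.26 rad)); the robot touches nothing.
It fails at once if a tool is dropped or thrown (it moves faster than 0.9 m/s out of the fingers, a fall of about 4 cm) ((linear speed of anvil above 0.9 m/s and contact force between the fingers and anvil below 0.1 N) or (linear speed of doming above 0.9 m/s and contact force between the fingers and doming below 0.1 N) or (linear speed of disc above 0.9 m/s and contact force between the fingers and disc below 0.1 N) or (linear speed of stake above 0.9 m/s and contact force between the fingers and stake below 0.1 N)).
It fails at once if the brass medallion is displaced by more than 15 mm (distance of medal from where it was at the start of the episode above 0.015 m).
It also fails if it takes over 120 s, if anything falls off the work surface, if the arm or the gripper's body presses on something with over 40 N, if the wrist force passes 120 N, or if a joint passes its speed limit or range.

ROBOT

A 6-joint arm with a two-finger parallel gripper is mounted at the origin on the work surface. World frame = base frame: x ahead of the robot, y to its left, z up, the work surface at z = 0. Lengths are in mm, angles in rad, forces in N, time in s.
With the tool pointing down it reaches from about 300 to 775 mm from the base axis. Payload 14.6 kg.
Tool frame: the origin (TCP) lies midway between the tips of the shut fingers; the grasp point (between the pads) lies grasp_offset behind it (grasp_offset is the distance from the TCP to the grasp point, in mm); z points along the fingers, y is the line along which they close (so a half turn about z gives the same grasp; the last joint's range is limited). The gripper opens to 94 mm and grips with 3 to 60 N. Pads are 16 mm wide; open, the fingers measure 119 mm over their backs; the gripper's body (75 mm by 177 mm) begins 78 mm behind the grasp point.
Start: joints at [1.194, 0.3, 1.521, -0, 1.321, -0.067], TCP at [167.675, 523.807, 175.746] pointing down, gripper open.
Joint ranges: [-3.03, 3.03], [-0.79, 2.21], [0.23, 2.52], [-1.04, 4.18], [0, 3.07], [-2.55, 2.55]. Speed limits (rad/s): [2.22, 2.22, 2.57, 3.14, 3.14, 3.14].

INTERFACE

Orientations are given as [roll, pitch, yaw] about the fixed x, y, z axes, in that order (R = Rz(yaw) Ry(pitch) Rx(roll)).
In Python, from cell import * gives the robot as it stands. The module is installed in compiled form; this text tells all that it offers.
- The arm moves only by the shell command python3 -m jog 'ROWS' [FORCE]. ROWS is JSON, a list of rows, each a list of 3 entries, a list of its own where there are three numbers: the finger opening in mm, from 0 to 94, then the shift along the tool's x, y, z in units of 50 mm (1.0 is 50 mm), then the turn about the tool's z in units of 180 degrees (1.0 is 180 degrees). In form: [[fingers, [dx, dy, dz], twist], ...]. A call has 1 to 20 rows; each row shifts and turns the commanded pose from where the row before left it, along the tool's axes as they then stand; what a row does not reach is not made up. A row lasts 1/10 s, in which the tool goes at most 50 mm and 8.59 degrees, less where a joint would pass 70% of its speed; a pose out of reach is approached as far as the arm can. A call with a number of a shift or a turn outside -1 to 1 is refused whole. A call with a gripper value outside its range is refused whole. The fingers move at their own pace and stop on an object; FORCE is the grip in N (left out, the last holds). Time passes only in rows, so rows that do not move let the fingers close. It gives the time, the measured TCP pose, the force, the opening and the grip force at its end, in the units of the state.
- read_state(): the state, without advancing time (a new reading comes with each control period).
- camera(name): name is "side" or "top"; returns the picture (420x560x3 uint8, red, green, blue); there is no depth.
- calibration(name): a dict with "mtx" (3x3 intrinsics, pixels), "cam_to_world" (4x4, takes a point from camera to world coordinates). Camera axes: x right, y down, z forward; pixel columns grow to the right and rows downward; lengths in mm; the calibration is good to about 2 mm. A picture is of the moment at which its call begins. calibration takes no time and is no camera call.
- sign_off(): hands the job in; it is judged then, once.
Trained networks look in the newest picture that a camera, given by its name, has taken for a name from the list of things; names that differ only in an ending like _2 or _b are one class to them, and where a whole thing is asked for, a point or a joint stands for the part that bears it (a point fixed in the world has none). Each returns a list of dicts, best first, with "conf" (0 to 1); they miss things now and then, are a little off and sometimes report something else, mostly with a low value. They report only what shows in the picture. A call takes as long as a camera call. They do not tell look-alikes from the thing itself.
- regions_of(camera, query): "pixels" (420x560 bool, what is visible of it) and "rect" ([centre column, centre row, width, height] in pixels, round what is visible of it).
The state is a dict: "clock": time; "joints": joint angles; "qd": joint speeds; "effort": joint torques, N m; "eef_pos": TCP position; "eef_rot": TCP orientation; "wrist_force": force on the tool from outside, world axes, zero at the start; "moment": the same for the moment, N m; "finger_gap": finger opening in mm; "finger_force": force on a finger pad.
Only numpy, scipy, OpenCV 4.12 (cv2) and the standard library are available. Lean on these libraries where they do the work, as an engineer would, in place of code of your own. Each camera call takes 0.05 s, during which the arm holds its last target. There are 200 camera calls.

## Working session

There is one attempt and no reset: what is moved stays moved. The work goes in short steps, Python scripts to look and compute and a shell command to move; the robot and the scene stay as the last step left them, time stands still between calls to the robot, and variables do not carry over. Pictures are saved under pics/ and viewed, at most 14 in all, crops included, and the job is handed in when it is done.

```bash
mkdir -p pics; ls; python3 - <<'E'
from cell import *
import cv2,numpy as np
s=read_state();print({k:np.round(v,3).tolist() for k,v in s.items()})
try: print(grasp_offset)
except Exception as e: print(e)
for c in("top","side"):
    im=camera(c);cv2.imwrite(f"pics/{c}0.png",cv2.resize(im[:,:,::-1],None,fx=1.42,fy=1.42))
    k=calibration(c);print(c,np.round(k["mtx"],1).tolist(),np.round(k["cam_to_world"],3).tolist())
    for q in("anvil_mid","doming_mid","disc_mid","stake_mid","park_anvil","park_doming","park_disc","park_stake","medal"):
        print(q,[(round(float(r["conf"]),2),np.round(r["rect"],1).tolist(),int(r["pixels"].sum())) for r in regions_of(c,q)])
E
```

```text
pics
{'clock': 0.0, 'joints': [1.194, 0.3, 1.522, -0.0, 1.321, -0.067], 'qd': [0.002, 0.0, 0.001, 0.002, -0.002, 0.001], 'effort': [0.0, -53.181, -35.273, 0.071, 0.024, -0.0], 'eef_pos': [167.597, 523.532, 175.186], 'eef_rot': [-3.14, -0.0, 2.832], 'wrist_force': [0.045, 0.701, 0.1], 'moment': [-0.003, -0.017, -0.019], 'finger_force': 0.0, 'finger_gap': 94.099}
18.8
top [[465.5, 0.0, 278.8], [0.0, 465.5, 215.2], [0.0, 0.0, 1.0]] [[-0.02, -0.991, 0.134, 302.138], [-0.999, 0.016, -0.03, -41.227], [0.028, -0.135, -0.99, 1284.217], [0.0, 0.0, 0.0, 1.0]]
anvil_mid [(0.95, [357.5, 162.2, 19.8, 35.6], 524), (0.83, [406.4, 157.7, 36.7, 20.6], 659), (0.25, [277.1, 168.6, 17.9, 25.1], 370)]
doming_mid [(0.76, [216.4, 172.6, 15.9, 19.6], 299)]
disc_mid [(0.91, [278.5, 169.1, 18.7, 25.8], 363)]
stake_mid [(0.52, [268.5, 220.8, 8.6, 9.8], 121), (0.28, [263.6, 226.7, 34.1, 42.7], 946)]
park_anvil [(0.73, [205.8, 227.6, 18.7, 16.7], 166), (0.68, [262.9, 229.1, 34.6, 42.5], 930)]
park_doming [(0.97, [351.1, 222.5, 33.8, 45.0], 964), (0.6, [348.2, 287.9, 42.3, 44.5], 1053)]
park_disc [(0.94, [150.8, 
[... 255 characters left out ...]
56, 410.209], [-0.079, -0.595, 0.8, -966.579], [-0.013, -0.802, -0.597, 720.499], [0.0, 0.0, 0.0, 1.0]]
anvil_mid [(0.89, [361.9, 303.0, 54.8, 33.3], 1535), (0.56, [387.6, 354.5, 36.4, 56.3], 1416)]
doming_mid []
disc_mid [(0.93, [334.2, 233.4, 25.0, 27.0], 555)]
stake_mid [(0.58, [270.6, 223.9, 15.5, 17.0], 189)]
park_anvil [(0.83, [262.4, 228.3, 51.3, 32.2], 937)]
park_doming [(0.79, [272.2, 304.1, 62.7, 46.1], 1710), (0.78, [177.6, 302.5, 63.7, 46.3], 1731), (0.64, [251.4, 161.1, 38.9, 18.6], 662), (0.31, [269.1, 221.4, 17.0, 16.8], 213)]
park_disc [(0.89, [249.9, 161.1, 41.2, 13.8], 663)]
park_stake [(0.95, [311.8, 158.7, 41.5, 18.0], 658)]
medal [(0.67, [250.5, 162.2, 39.4, 15.0], 665)]
```

View pics/top0.png

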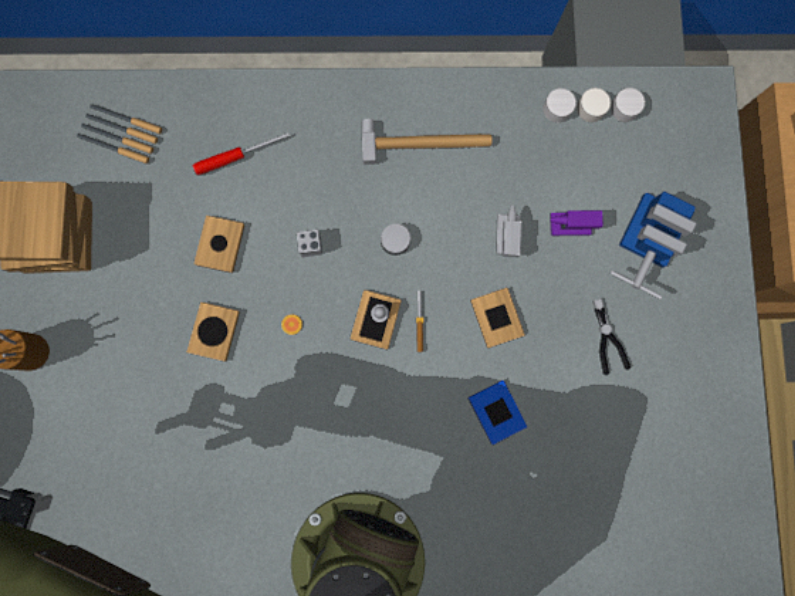

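View pics/side0.png

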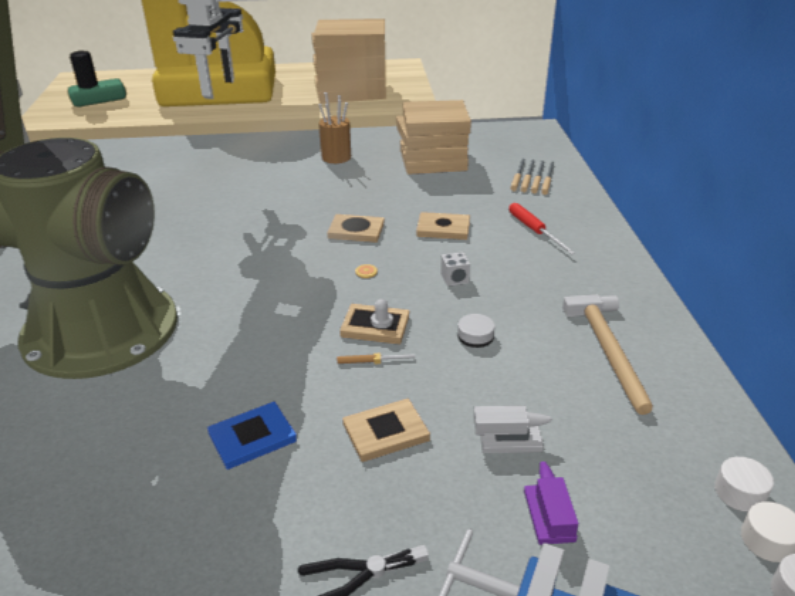

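Top view (native px): the grey anvil is at (357,162) and a purple look-alike at (406,158). The pine square-inlay block is at (351,222) and a blue look-alike at (348,288). The doming block is at (216,172), the disc at (278,169), and the stake at (268,221) on the oblong block (263,226). The large-round block is at (151,233), the small-round block at (156,174) and the medal at (207,229). The grey anvil and the pine block fit the description (steel, pine); the purple and blue ones are decoys. I'll confirm this in a crop and fit poses from both views.

```bash
cat > h.py <<'E'
from cell import *
import cv2,numpy as np
from scipy.optimize import minimize
def box(x0,x1,y0,y1,z0,z1): return np.array([[x,y,z] for x in(x0,x1) for y in(y0,y1) for z in(z0,z1)],float)
def cyl(r,z0,z1):
    t=np.linspace(0,2*np.pi,32); return np.array([[r*np.cos(a),r*np.sin(a),z] for a in t for z in(z0,z1)])
blk=[box(-50,50,-38,38,-15,0)]   # blocks: z of top; tools: z of underside
M={"anvil_mid":[box(-40,40,-23,23,0,12),box(-30,18,-12,12,12,28),box(-50,18,-16,16,28,50),np.vstack([box(18,18,-12,12,30,50),[[50,0,46]]])],
"doming_mid":[box(-21,21,-21,21,0,42)],"disc_mid":[cyl(29,0,26)],
"stake_mid":[cyl(17,0,10),cyl(11,10,34),np.vstack([cyl(11,34,34),cyl(6,42,43)])],"park":blk}
CAL={c:calibration(c) for c in("top","side")}
def proj(c,P):
    k=CAL[c];T=np.linalg.inv(k["cam_to_world"]);q=(P@T[:3,:3].T+T[:3,3])@k["mtx"].T
    return q[:,:2]/q[:,2:]
def ray(c,px,z):
    k=CAL[c];d=k["cam_to_world"][:3,:3]@np.linalg.solve(k["mtx"],[px[0],px[1],1]);o=k["cam_to_world"][:3,3]
    return o+d*(z-o[2])/d[2]
def sil(c,parts,p,S,off,shape):
    x,y,z,a=p;R=np.array([[np.cos(a),-np.sin(a),0],[np.sin(a),np.cos(a),0],[0,0,1]])
    m=np.zeros(shape,np.uint8)
    for P in parts:
        uv=(proj(c,P@R.T+[x,y,z])-off+.5)*S-.5
        cv2.fillConvexPoly(m,cv2.convexHull(np.round(uv*16).astype(np.int32)),1,shift=4)
    return m
def fit(name,masks,z0,yaws):
    parts=M["park"] if name.startswith("park") else M[name];S=6;pre={}
    for c,m in masks.items():
        ys,xs=np.nonzero(m);off=np.array([xs.min()-15,ys.min()-15]);w,h=np.ptp(xs)+31,np.ptp(ys)+31
        cr=np.zeros((h,w),np.float32);
        cr[ys-off[1],xs-off[0]]=1
        pre[c]=(cv2.resize(cr,(w*S,h*S),interpolation=cv2.INTER_LINEAR)>.5,off)
    def cost(p):
        s=0
        for c,(m,off) in pre.items():
            q=sil(c,parts,p,S,off,m.shape)>0; s+=1-(q&m).sum()/(q|m).sum()
        return s/len(pre)
    c="top" if "top" in masks else "side";ys,xs=np.nonzero(masks[c]);p0=ray(c,(xs.mean(),ys.mean()),z0)
    best=None
    for a in yaws:
        st=np.array([p0[0],p0[1],z0,a]);sx=np.vstack([st]+[st+d for d in np.diag([8,8,6,.25])])
        r=minimize(cost,st,method="Nelder-Mead",options=dict(initial_simplex=sx,xatol=.1,fatol=1e-4,maxiter=250))
        if best is None or r.fun<best.fun: best=r
    return best.x,best.fun
def mask(c,name,px,r=12):
    L=[d for d in regions_of(c,name) if np.hypot(d["rect"][0]-px[0],d["rect"][1]-px[1])<r]
    return L[0]["pixels"] if L else None
E
cat > m.py <<'E'
from h import *
exp={"anvil_mid":((357,162),(361,303)),"doming_mid":((216,172),(321,189)),"disc_mid":((278,169),(334,233)),"stake_mid":((268,221),(270,223)),
"park_anvil":((263,229),(263,228)),"park_doming":((351,222),(272,304)),"park_disc":((151,233),(250,161)),"park_stake":((156,175),(312,158))}
im={c:camera(c) for c in("top","side")}
a=cv2.resize(im["top"][140:320,320:440],None,fx=3,fy=3,interpolation=2);b=cv2.resize(im["side"][130:370,170:410],(540,540))
cv2.imwrite("pics/crop1.png",cv2.cvtColor(np.hstack([cv2.resize(a,(250,375)),b[:375,:540]]),4))
for n,e in exp.items():
    ms={}
    for c,px in zip(("top","side"),e):
        m=mask(c,n,px)
        if m is None and n=="doming_mid":
            g=np.zeros((420,560),np.uint8);cv2.grabCut(im[c],g,(px[0]-14,px[1]-15,28,30),np.zeros((1,65)),np.zeros((1,65)),6,cv2.GC_INIT_WITH_RECT);m=(g&1)>0;print("grabcut",m.sum())
        if m is not None: ms[c]=m
    if n=="park_anvil":
        for c,px in zip(("top","side"),exp["stake_mid"]):
            s=mask(c,"stake_mid",px)
            if s is not None and c in ms:
                u=(ms[c]|s).astype(np.uint8); ms[c]=cv2.morphologyEx(u,cv2.MORPH_OPEN,np.ones((11,11),np.uint8))>0
    sq=n in("disc_mid","stake_mid")
    p,f=fit(n,ms,15 if n[0]=="p" or n=="stake_mid" else 0,[0] if sq else np.arange(-1.2,1.6 if n!="anvil_mid" else 4.9,.4))
    print(n,list(ms),np.round(p,2).tolist(),"cost",round(f,3),end=" ")
    if n[0]=="p":
        for c in ms:
            k=cv2.erode(ms[c].astype(np.uint8),np.ones((3,3)))>0
            d=(im[c].max(2)<50)&k; ys,xs=np.nonzero(d)
            if len(xs): print(c,"inlay",np.round(ray(c,(xs.mean(),ys.mean()),15)[:2],1).tolist(),end=" ")
    print()
E
time python3 m.py
```

```text
anvil_mid ['top', 'side'] [616.49, -305.82, -1.19, -0.08] cost 0.074 
doming_mid ['top', 'side'] [600.48, 87.56, -0.04, 0.12] cost 0.084 
disc_mid ['top', 'side'] [608.19, -80.73, -0.63, 0.08] cost 0.067 
stake_mid ['side'] [462.42, -23.62, -1.9, 0.59] cost 0.103 
park_anvil ['top', 'side'] [450.29, -39.0, 13.97, -0.25] cost 0.159 top inlay [442.5, -37.0] side inlay [443.3, -37.8] 
park_doming ['top', 'side'] [449.14, -276.48, 14.37, 0.31] cost 0.059 top inlay [449.8, -277.4] side inlay [451.1, -276.7] 
park_disc ['top', 'side'] [431.77, 272.46, 16.71, -0.25] cost 0.076 top inlay [431.9, 272.4] 
park_stake ['top'] [611.05, 271.71, -13.38, -0.22] cost 0.045 top inlay [604.2, 263.4] 
real	0m4.865s
user	0m2.966s
sys	0m0.056s
```

View pics/crop1.png

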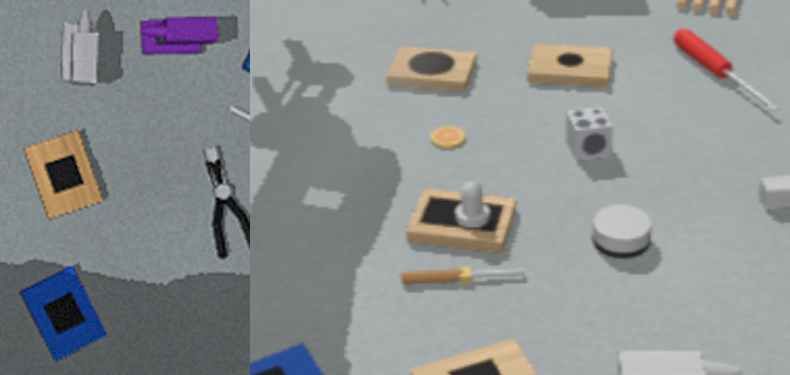

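The crop confirms it: the grey steel anvil and pine block are distinct from the purple and blue look-alikes, and the stake stands on the oblong block. I'll re-measure the three things that weren't yet fixed from two views.

```bash
cat > m2.py <<'E'
from h import *
exp={"stake_mid":((268,221),(270,223)),"park_anvil":((263,229),(263,228)),"park_stake":((156,175),(312,158))}
keep={}
for n,e in exp.items():
    ms={}
    for t in range(5):
        for c,px in zip(("top","side"),e):
            if c not in ms:
                im=camera(c);m=mask(c,n,px)
                if m is not None: ms[c]=m
        if len(ms)==2: break
    keep[n]=ms
    if n=="park_anvil":
        for c in ms:
            if c in keep["stake_mid"]: ms[c]=ms[c]|keep["stake_mid"][c]
            # leave out what stands above the block, keep its plan outline
            ms[c]=cv2.morphologyEx(ms[c].astype(np.uint8),cv2.MORPH_CLOSE,np.ones((5,5)))>0
    if n=="park_anvil": M["park"]=[*blk,cyl(17,0,10)+[X-443,0,0] if 0 else blk[0]]
    p,f=fit(n,ms,15,[0] if n[0]=="s" else [-.6,-.3,0,.3])
    print(n,{c:int(m.sum()) for c,m in ms.items()},np.round(p,2).tolist(),round(f,3),end=" ")
    for c in ms if n[0]=="p" else []:
        im=camera(c);k=cv2.dilate(ms[c].astype(np.uint8),np.ones((3,3)))>0
        d=((im.max(2)<50)&k); pts=np.argwhere(d)[:,::-1]
        W=np.array([ray(c,q,15)[:2] for q in pts],np.float32);print(c,np.round(cv2.minAreaRect(W)[0],1),np.round(cv2.minAreaRect(W)[1:][0],0),round(cv2.minAreaRect(W)[2],1),end=" ")
    print()
tops=keep["stake_mid"]
for c,m in tops.items():
    ys,xs=np.nonzero(m);print(c,xs.min(),xs.max(),ys.min(),ys.max())
    print("predicted",c,[np.round(proj(c,np.array([[x,-55.,15.]])),1).tolist() for x in(445,455)])
E
python3 m2.py
python3 - <<'E'
import cv2,sys;sys.path.insert(0,'.')
from h import *
t=camera("top")[195:260,235:300];s=camera("side")[200:255,230:300]
cv2.imwrite("pics/crop2.png",cv2.cvtColor(np.hstack([cv2.resize(t,(390,390)),cv2.resize(s,(400,390))]),4))
E
```

```text
stake_mid {'top': 815, 'side': 223} [462.41, -18.45, -5.24, -0.1] 0.468 
park_anvil {'top': 903, 'side': 1147} [450.04, -39.16, 15.62, -0.29] 0.11 top [449.8 -40.2] [42. 77.] 73.5 side [452.  -39.4] [37. 73.] 73.1 
park_stake {'top': 1041, 'side': 595} [604.21, 264.97, 14.77, -0.22] 0.085 top [603.7 262.8] [29. 27.] 0.8 side [606.  262.6] [17. 22.] 84.1 
top 248 280 206 244
predicted top [[[269.8, 226.0]], [[269.7, 222.4]]]
side 261 275 211 230
predicted side [[[261.3, 229.1]], [[265.7, 228.9]]]
```

View pics/crop2.png

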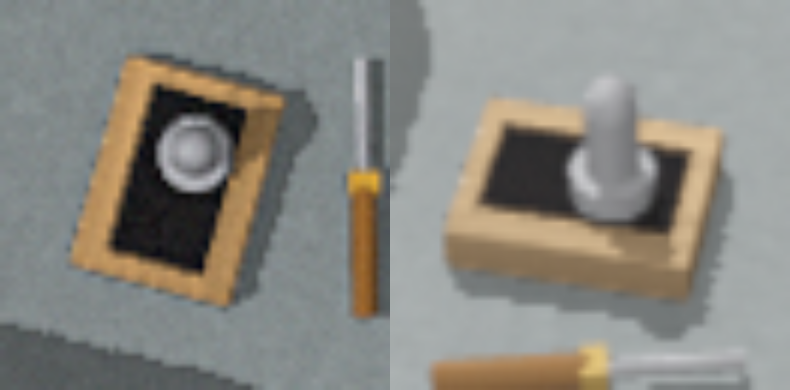

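The crop shows the stake clearly on the oblong. In the top view its foot-top centre is at about (267.3,220.5) and its tip at (268.2,219.7). In the side view the foot-top is at about (268.7,225.4). I'll triangulate it and plan.

```bash
cat > plan.py <<'E'
import sys
from h import *
# python3 plan.py x y z yaw : shift in tool axes (units) from the measured pose
x,y,z,yaw=map(float,sys.argv[1:5]);s=read_state();p=s["eef_pos"];a=s["eef_rot"][2]
d=np.array([x,y,z])-p
X=[np.cos(a),np.sin(a)];Y=[np.sin(a),-np.cos(a)]
t=(yaw-a+np.pi)%(2*np.pi)-np.pi
def rel(b): return [round(float(np.dot(d[:2],v))/50,3) for v in([np.cos(b),np.sin(b)],[np.sin(b),-np.cos(b)])]
print("clock",round(s["clock"],1),"dx,dy before turn",rel(a),"after turn",rel(yaw),"dz",round(-d[2]/50,3),"twist",round(-t/np.pi,3),"or",round((-t/np.pi+2)%2-1,3),
 "tool rot",np.round(s["eef_rot"],3),"q6",round(s["joints"][5],2))
E
python3 - <<'E'
from h import *
for (a,b,n) in(((267.3,220.5),(268.7,225.4),"foot top"),((268.2,219.7),(268.2,211.5),"tip")):
    o1,o2=[CAL[c]["cam_to_world"][:3,3] for c in("top","side")]
    d1,d2=ray("top",a,0)-o1,ray("side",b,0)-o2
    A=np.stack([d1,-d2],1);u=np.linalg.lstsq(A,o2-o1,rcond=None)[0];P,Q=o1+u[0]*d1,o2+u[1]*d2
    print(n,np.round((P+Q)/2,1),"gap",round(np.linalg.norm(P-Q),1))
E
python3 plan.py 464 -45 120 1.571
```

```text
foot top [461.1 -48.3  19.1] gap 2.6
tip [459.4 -50.5  59.6] gap 5.1
clock 2.9 dx,dy before turn [-9.113, -9.028] after turn [-11.377, 5.925] dz 1.115 twist 0.401 or -0.599 tool rot [-3.142 -0.     2.832] q6 -0.07
```

```bash
python3 -m jog '[[60,[-0.45,-0.45,0],0],[60,[-0.45,-0.45,0],0],[60,[-0.45,-0.45,0],0],[60,[-0.45,-0.45,0],0],[60,[-0.45,-0.45,0],0],[60,[-0.45,-0.45,0],0],[60,[-0.45,-0.45,0],0],[60,[-0.45,-0.45,0],0],[60,[-0.45,-0.45,0],0],[60,[-0.45,-0.45,0],0],[60,[-0.45,-0.45,0],0],[60,[-0.45,-0.45,0],0],[60,[-0.45,-0.45,0],0],[60,[-0.45,-0.45,0],0],[60,[-0.45,-0.45,0],0],[60,[-0.45,-0.45,0],0],[60,[-0.45,-0.45,0],0],[60,[-0.45,-0.45,0],0],[60,[-0.45,-0.45,0],0],[60,[-0.45,-0.45,0],0]]' 30
python3 plan.py 460.5 -49 100 1.571
```

```text
clock: 4.9
eef_pos: [459.5, -43.3, 175.9]
eef_rot: [3.142, 0.0, 2.832]
wrist_force: [0.2, -0.0, -0.2]
finger_gap: 59.8
finger_force: 0.0
clock 4.9 dx,dy before turn [-0.053, -0.102] after turn [-0.114, 0.019] dz 1.517 twist 0.401 or -0.599 tool rot [3.142 0.    2.832] q6 -1.43
```

```bash
python3 -m jog '[[50,[-0.05,-0.1,0.2],0],[50,[0,0,0.2],0.04],[50,[0,0,0.2],0.04],[50,[0,0,0.2],0.04],[50,[0,0,0.2],0.04],[50,[0,0,0.2],0.04],[50,[0,0,0.2],0.04],[50,[0,0,0.1],0.04],[50,[0,0,0],0.04],[50,[0,0,0],0.04],[50,[0,0,0],0.04],[50,[0,0,0],0]]'
python3 plan.py 460.5 -49 27 1.571
python3 - <<'E'
from h import *
t=camera("top")[185:270,225:310];s=camera("side")[170:260,220:310]
cv2.imwrite("pics/c3.png",cv2.cvtColor(np.hstack([cv2.resize(t,(390,390)),cv2.resize(s,(400,390))]),4))
E
```

```text
clock: 6.1
eef_pos: [459.5, -47.0, 100.5]
eef_rot: [-3.141, -0.0, 1.574]
wrist_force: [-0.7, -0.1, -0.6]
finger_gap: 49.7
finger_force: 0.0
clock 6.1 dx,dy before turn [-0.041, 0.019] after turn [-0.041, 0.019] dz 1.469 twist 0.001 or -0.999 tool rot [-3.141 -0.     1.574] q6 -0.18
```

View pics/c3.png

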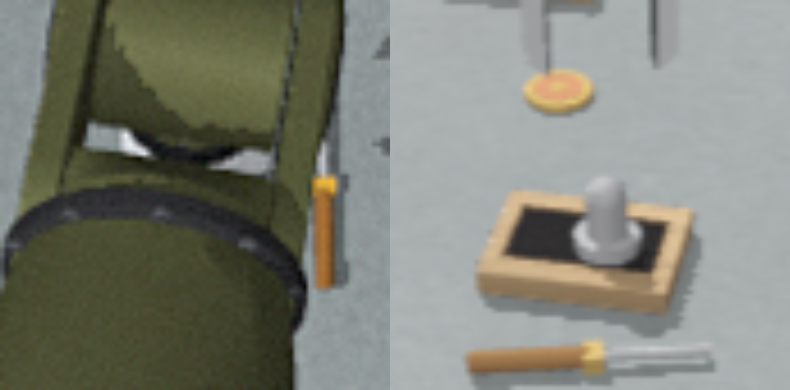

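The fingers straddle the stake (side-view crop: fingers at columns 538 and 663, stake at 607). Descending.

```bash
python3 -m jog '[[50,[-0.04,0.02,0.3],0],[50,[0,0,0.3],0],[50,[0,0,0.3],0],[50,[0,0,0.3],0],[50,[0,0,0.2],0],[50,[0,0,0.06],0],[50,[0,0,0],0],[10,[0,0,0],0],[10,[0,0,0],0],[10,[0,0,0],0],[10,[0,0,0],0],[10,[0,0,0],0],[10,[0,0,0],0],[10,[0,0,0],0]]' 30
python3 plan.py 604 264 150 1.571
```

```text
clock: 7.6
eef_pos: [460.9, -49.5, 27.8]
eef_rot: [-3.142, 0.0, 1.575]
wrist_force: [-1.8, -0.3, 4.1]
finger_gap: 10.2
finger_force: 3.1
clock 7.6 dx,dy before turn [6.257, 2.89] after turn [6.269, 2.863] dz -2.443 twist 0.001 or -0.999 tool rot [-3.142  0.     1.575] q6 -0.19
```

```bash
python3 - <<'E'
from h import *
t=camera("top")[185:270,225:310];s=camera("side")[170:260,220:310]
cv2.imwrite("pics/c4.png",cv2.cvtColor(np.hstack([cv2.resize(t,(390,390)),cv2.resize(s,(400,390))]),4))
E
```

```text
(no output)
```

View pics/c4.png

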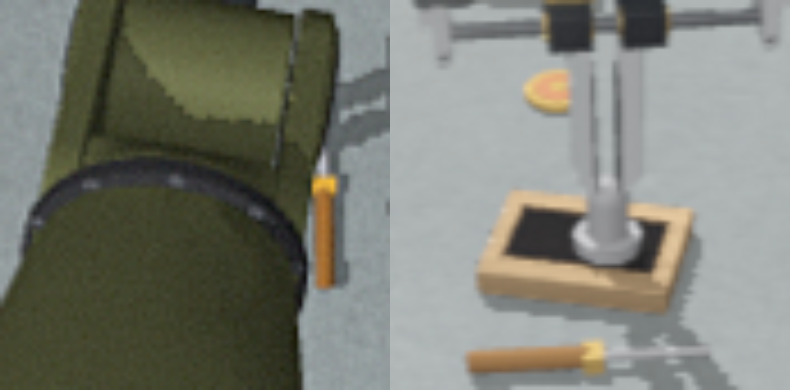

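```bash
python3 - <<'E'
from h import *
s=read_state();p=s["eef_pos"];print(p,s["finger_force"],s["wrist_force"],s["finger_gap"],s["eef_rot"],grasp_offset)
for z in (p[2],p[2]+18.8,60): print(z,proj("side",np.array([[p[0],p[1],z]])))
for P in([461,-49,15],[461,-49,25],[461,-49,59],[461,-80,15],[461,-80,25],[461,-80,59]): print(P,proj("side",np.array([P],float)),proj("top",np.array([P],float)))
E
```

```text
[460.9799274  -49.50104938  27.88879214] 3.107633983854612 [-1.81382568 -0.30633815  3.74925805] 9.88113524242155 [3.14146763e+00 5.44009749e-05 1.57518477e+00] 18.8
27.888792140839573 [[268.05237136 222.73500059]]
46.688792140839574 [[267.8866556  216.06672094]]
60 [[267.76733244 211.26524481]]
[461, -49, 15] [[268.15746531 227.09854022]] [[267.52196451 220.23504962]]
[461, -49, 25] [[268.07088473 223.61529944]] [[267.53663137 219.7790944 ]]
[461, -49, 59] [[267.76967816 211.49739656]] [[267.58825822 218.17414753]]
[461, -80, 15] [[269.1314543  235.49384491]] [[278.79976338 220.04761223]]
[461, -80, 25] [[269.04812755 231.97844241]] [[278.90239156 219.5905337 ]]
[461, -80, 59] [[268.75809346 219.74243687]] [[279.26362987 217.98167467]]
```

```bash
python3 - <<'E'
from h import *
print(proj("side",np.array([[167.7,523.8,175.7]]))*1.42)
R=np.array([np.sin(2.832),-np.cos(2.832)])*47
for s in(1,-1): print(proj("side",np.array([[167.7+s*R[0],523.8+s*R[1],175.7]]))*1.42)
a=cv2.imread("pics/side0.png")[0:130,140:300];b=camera("side")[150:240,225:315]
cv2.imwrite("pics/c5.png",np.hstack([cv2.resize(a,(430,350)),cv2.resize(b[:,:,::-1],(350,350),interpolation=cv2.INTER_NEAREST)]))
E
```

```text
[[220.24790844 103.82343991]]
[[229.25517293  95.96433324]]
[[210.79118598 112.07471207]]
```

View pics/c5.png

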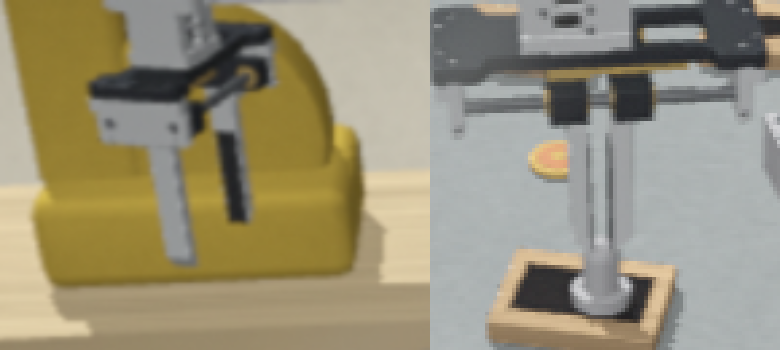

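Measured against the side view, the fingertips sit about 10 px (roughly 30 mm) higher, or deeper, than the reported TCP, both now and at the start. The grip closed to 10 mm on the dome tip or on nothing. I'll open and probe downward in small steps with force checks.

```bash
python3 -m jog '[[50,[0,0,0],0],[50,[0,0,0],0],[50,[0,0,0],0],[50,[0,0,0],0],[50,[0,0,0],0]]'
python3 -m jog '[[50,[0,0,0.05],0],[50,[0,0,0.05],0],[50,[0,0,0.05],0],[50,[0,0,0],0]]'
python3 -m jog '[[50,[0,0,0.05],0],[50,[0,0,0],0]]'
python3 -m jog '[[50,[0,0,0.05],0],[50,[0,0,0],0]]'
```

```text
clock: 8.25
eef_pos: [460.9, -49.5, 27.7]
eef_rot: [-3.142, 0.0, 1.575]
wrist_force: [0.2, 0.4, 0.3]
finger_gap: 46.5
finger_force: 0.0
clock: 8.65
eef_pos: [460.7, -49.4, 19.8]
eef_rot: [-3.141, -0.0, 1.575]
wrist_force: [-0.4, -0.2, -0.1]
finger_gap: 49.9
finger_force: 0.0
clock: 8.85
eef_pos: [460.8, -49.5, 17.5]
eef_rot: [-3.141, -0.0, 1.575]
wrist_force: [0.1, 0.7, -0.3]
finger_gap: 50.1
finger_force: 0.0
clock: 9.05
eef_pos: [460.8, -49.5, 15.0]
eef_rot: [-3.141, -0.0, 1.575]
wrist_force: [-0.6, 0.1, 0.1]
finger_gap: 50.2
finger_force: 0.0
```

```bash
python3 -m jog '[[50,[0,0,0.05],0],[50,[0,0,0],0]]'
python3 -m jog '[[50,[0,0,0.05],0],[50,[0,0,0],0]]'
python3 -m jog '[[50,[0,0,0.05],0],[50,[0,0,0.05],0],[50,[0,0,0],0]]'
python3 - <<'E'
from h import *
t=camera("top")[185:270,225:310];s=camera("side")[170:260,220:310]
cv2.imwrite("pics/c6.png",cv2.cvtColor(np.hstack([cv2.resize(t,(390,390)),cv2.resize(s,(400,390))]),4))
E
```

```text
clock: 9.25
eef_pos: [460.8, -49.5, 12.5]
eef_rot: [-3.141, -0.0, 1.575]
wrist_force: [0.2, 0.5, -0.4]
finger_gap: 50.2
finger_force: 0.0
clock: 9.45
eef_pos: [460.8, -49.4, 10.0]
eef_rot: [-3.141, -0.0, 1.575]
wrist_force: [-0.4, 0.3, -0.1]
finger_gap: 49.7
finger_force: 0.0
clock: 9.75
eef_pos: [460.7, -49.4, 4.9]
eef_rot: [-3.141, -0.0, 1.575]
wrist_force: [0.0, 0.5, -0.3]
finger_gap: 50.0
finger_force: 0.0
```

View pics/c6.png

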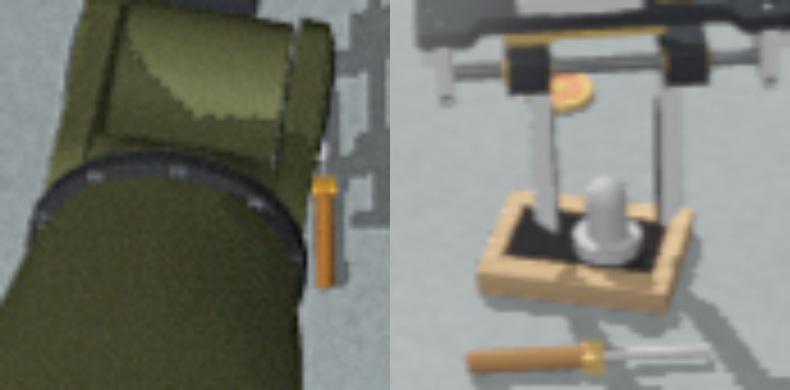

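The fingers straddle the stake with no contact although TCP reads z=5, below the block's top. So the true fingertips are about 22–30 mm higher than reported. Gripping here.

```bash
python3 -m jog '[[12,[0,0,0],0],[12,[0,0,0],0],[12,[0,0,0],0],[12,[0,0,0],0],[12,[0,0,0],0],[12,[0,0,0],0],[12,[0,0,0],0]]' 30
```

```text
clock: 10.55
eef_pos: [460.9, -49.5, 5.3]
eef_rot: [-3.142, -0.0, 1.575]
wrist_force: [-0.7, -0.0, 1.6]
finger_gap: 20.7
finger_force: 30.0
```

```bash
python3 -m jog '[[12,[0,0,-0.1],0],[12,[0,0,-0.2],0],[12,[0,0,-0.3],0],[12,[0,0,-0.3],0],[12,[0,0,-0.3],0],[12,[0,0,-0.3],0],[12,[0,0,-0.1],0]]'
python3 plan.py 604 264 15 1.571
```

```text
clock: 11.25
eef_pos: [461.6, -49.6, 87.2]
eef_rot: [3.139, 0.001, 1.575]
wrist_force: [-0.1, -0.6, -0.7]
finger_gap: 20.8
finger_force: 30.0
clock 11.2 dx,dy before turn [6.259, 2.875] after turn [6.271, 2.848] dz 1.444 twist 0.001 or -0.999 tool rot [3.139e+00 1.000e-03 1.575e+00] q6 -0.19
```

```bash
python3 -m jog '[[12,[0.2,0.1,0],0],[12,[0.4,0.2,0],0],[12,[0.5,0.2,0],0],[12,[0.5,0.2,0],0],[12,[0.5,0.2,0],0],[12,[0.5,0.2,0],0],[12,[0.5,0.25,0],0],[12,[0.5,0.25,0],0],[12,[0.5,0.25,0],0],[12,[0.5,0.25,0],0],[12,[0.5,0.25,0],0],[12,[0.5,0.25,0],0],[12,[0.5,0.2,0],0],[12,[0.4,0.08,0],0],[12,[0.25,0,0],0],[12,[0,0,0],0],[12,[0,0,0],0]]'
python3 plan.py 604.3 263.8 6 1.571
```

```text
clock: 12.95
eef_pos: [603.0, 288.3, 84.8]
eef_rot: [-3.141, 0.0, 1.575]
wrist_force: [0.4, -0.9, -1.2]
finger_gap: 21.2
finger_force: 30.0
clock 12.9 dx,dy before turn [-0.491, 0.023] after turn [-0.491, 0.025] dz 1.575 twist 0.001 or -0.999 tool rot [-3.141  0.     1.575] q6 0.39
```

```bash
python3 - <<'E'
from h import *
t=camera("top")[130:215,105:190];s=camera("side")[90:180,270:360]
cv2.imwrite("pics/c7.png",cv2.cvtColor(np.hstack([cv2.resize(t,(390,390)),cv2.resize(s,(400,390))]),4))
E
```

```text
(no output)
```

View pics/c7.png

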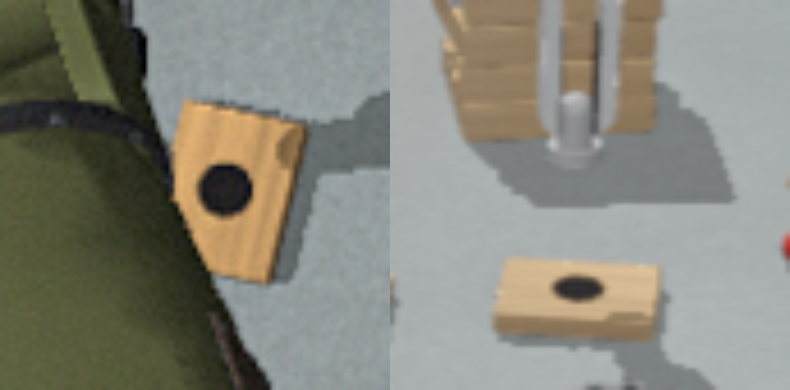

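The stake hangs upright over and beyond the block (side crop at (575,150)); the inlay is at crop (578,288). I had overshot in y and will correct by −24.5 mm, then lower.

```bash
python3 -m jog '[[12,[-0.2,0,0.1],0],[12,[-0.2,0.02,0.2],0],[12,[-0.09,0,0.2],0],[12,[0,0,0.2],0],[12,[0,0,0.2],0],[12,[0,0,0.2],0],[12,[0,0,0.2],0],[12,[0,0,0.1],0],[12,[0,0,0],0]]'
python3 plan.py 604.3 263.8 6 1.571
python3 - <<'E'
from h import *
s=camera("side")
for q in("stake_mid","park_stake"):
    for d in regions_of("side",q)[:2]: print(q,round(float(d["conf"]),2),d["rect"])
p=read_state()["eef_pos"]
for dz in(10,15,44+10-15): print(dz,proj("side",np.array([[p[0],p[1],p[2]+dz]])))
print(proj("side",np.array([[604.3,263.8,15.]])))
cv2.imwrite("pics/c8.png",cv2.cvtColor(cv2.resize(s[110:190,270:360],(720,600),interpolation=2),4))
E
```

```text
clock: 13.95
eef_pos: [604.1, 264.2, 14.2]
eef_rot: [-3.14, 0.0, 1.575]
wrist_force: [-0.7, 0.2, -1.1]
finger_gap: 20.9
finger_force: 30.0
clock 13.9 dx,dy before turn [-0.007, 0.003] after turn [-0.007, 0.003] dz 0.165 twist 0.001 or -0.999 tool rot [-3.14   0.     1.575] q6 0.35
stake_mid 0.6 [312.2, 148.6, 15.1, 14.9]
park_stake 0.57 [311.1, 159.7, 38.7, 16.3]
10 [[311.63664484 152.83567588]]
15 [[311.69343132 151.25243309]]
39 [[311.96939428 143.55841224]]
[[311.35904398 156.31371754]]
```

View pics/c8.png

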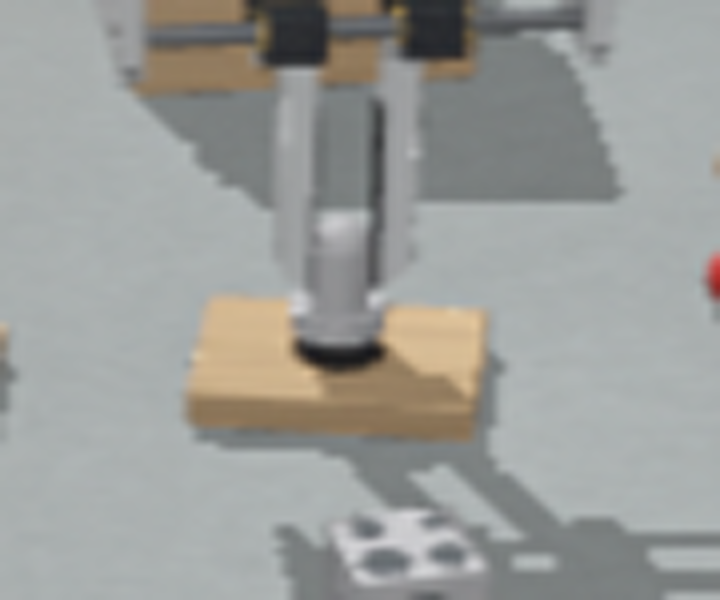

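The stake is right above its inlay. Setting it down.

```bash
python3 -m jog '[[12,[0,0,0.06],0],[12,[0,0,0.06],0],[12,[0,0,0.04],0],[12,[0,0,0.02],0],[12,[0,0,0],0]]'
python3 -m jog '[[50,[0,0,0],0],[50,[0,0,0],0],[50,[0,0,0],0],[50,[0,0,0],0],[50,[0,0,0],0],[50,[0,0,-0.2],0],[50,[0,0,-0.5],0],[50,[0,0,-0.6],0],[50,[0,0,-0.6],0]]'
python3 plan.py 616 -306 60 -0.08
```

```text
clock: 14.6
eef_pos: [604.5, 264.1, 6.0]
eef_rot: [-3.141, 0.0, 1.575]
wrist_force: [-0.1, 0.5, -1.0]
finger_gap: 20.8
finger_force: 30.0
clock: 15.5
eef_pos: [604.5, 264.1, 103.1]
eef_rot: [3.141, -0.0, 1.575]
wrist_force: [0.6, 0.0, 0.3]
finger_gap: 50.0
finger_force: 0.0
clock 15.5 dx,dy before turn [-11.404, 0.18] after turn [1.14, 11.348] dz 0.862 twist 0.527 or -0.473 tool rot [ 3.141 -0.     1.575] q6 0.35
```

```bash
python3 -m jog '[[60,[-0.57,0.01,0],0],[60,[-0.57,0.01,0],0],[60,[-0.57,0.01,0],0],[60,[-0.57,0.01,0],0],[60,[-0.57,0.01,0],0],[60,[-0.57,0.01,0],0],[60,[-0.57,0.01,0],0],[60,[-0.57,0.01,0],0],[60,[-0.57,0.01,0],0],[60,[-0.57,0.01,0],0],[60,[-0.57,0.01,0],0],[60,[-0.57,0.01,0],0],[60,[-0.57,0.01,0],0],[60,[-0.57,0.01,0],0],[60,[-0.57,0.01,0],0],[60,[-0.57,0.01,0],0],[60,[-0.57,0.01,0],0],[60,[-0.57,0.01,0],0],[60,[-0.57,0.01,0],0],[60,[-0.57,0.01,0],0]]' 50
python3 -m jog '[[60,[0,0,0],0.044],[60,[0,0,0],0.044],[60,[0,0,0],0.044],[60,[0,0,0],0.044],[60,[0,0,0],0.044],[60,[0,0,0],0.044],[60,[0,0,0],0.044],[60,[0,0,0],0.044],[60,[0,0,0],0.044],[60,[0,0,0],0.044],[60,[0,0,0],0.044],[60,[0,0,0],0.043],[60,[0,0,0],0]]'
python3 plan.py 616 -306 30 -0.08
python3 - <<'E'
from h import *
t=camera("top");s=camera("side")
m=mask("top","stake_mid",(156,175),20);n=mask("side","stake_mid",(312,150),20)
ms={c:k for c,k in(("top",m),("side",n)) if k is not None}
if ms: print(list(ms),fit("stake_mid",ms,15,[0]))
cv2.imwrite("pics/c9.png",cv2.cvtColor(np.hstack([cv2.resize(t[145:205,125:185],(390,390),interpolation=2),cv2.resize(s[240:330,310:400],(400,390),interpolation=2)]),4))
E
```

```text
clock: 17.5
eef_pos: [617.1, -307.0, 102.2]
eef_rot: [3.141, 0.0, 1.575]
wrist_force: [0.2, -0.1, 0.7]
finger_gap: 60.0
finger_force: 0.0
clock: 18.8
eef_pos: [617.1, -305.9, 102.0]
eef_rot: [3.141, -0.001, -0.083]
wrist_force: [0.8, -0.8, -0.6]
finger_gap: 59.7
finger_force: 0.0
clock 18.8 dx,dy before turn [-0.022, 0.005] after turn [-0.022, 0.005] dz 1.441 twist -0.001 or 0.999 tool rot [ 3.141e+00 -1.000e-03 -8.300e-02] q6 1.14
['side'] (array([ 6.09623760e+02,  3.00342620e+02, -1.93186776e+00,  3.53854826e-01]), np.float64(0.11369173298684421))
```

View pics/c9.png

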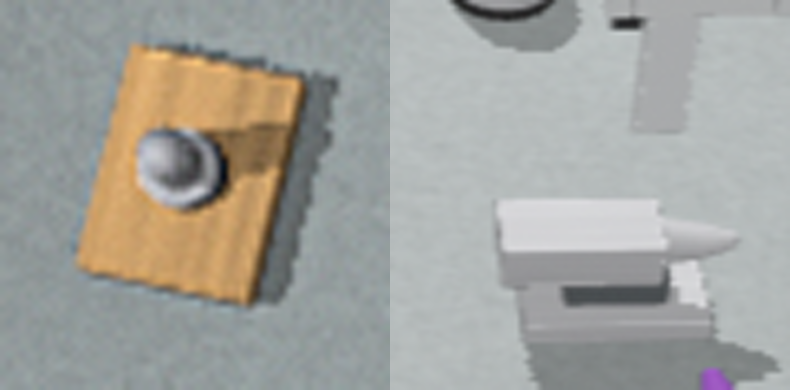

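```bash
python3 - <<'E'
from h import *
P=lambda *a: print(a,np.round(proj("side",np.array([a],float))[0],1))
P(617,-342,130);P(617,-270,130);P(616.5,-329,0);P(616.5,-322,50);P(576.5,-329,6);P(656.5,-329,6);P(566.5,-322,50);P(634.5,-322,50)
E
echo px: finger 370.8 row 270.3\; foot corners col 340.5 382.5 row~316\; top near edge 334.5 - 371.6
```

```text
(617, -342, 130) [370.1 272.4]
(617, -270, 130) [360.9 245.6]
(616.5, -329, 0) [361.3 318.9]
(616.5, -322, 50) [362.9 297.3]
(576.5, -329, 6) [340.4 318.1]
(656.5, -329, 6) [382.6 315.2]
(566.5, -322, 50) [335.9 299.1]
(634.5, -322, 50) [372.6 296.7]
px: finger 370.8 row 270.3; foot corners col 340.5 382.5 row~316; top near edge 334.5 - 371.6
```

The stake covers its inlay. The anvil fit matches the side view within 1 px, and the z offset is confirmed at about +30 mm (true = reading + 30). Descending to reading −7.

```bash
python3 -m jog '[[60,[-0.02,0,0.2],0],[60,[0,0,0.4],0],[60,[0,0,0.4],0],[60,[0,0,0.4],0],[60,[0,0,0.3],0],[60,[0,0,0.2],0],[60,[0,0,0.1],0],[60,[0,0,0.1],0],[60,[0,0,0.08],0],[60,[0,0,0],0]]' 50
python3 -m jog '[[22,[0,0,0],0],[22,[0,0,0],0],[22,[0,0,0],0],[22,[0,0,0],0],[22,[0,0,0],0],[22,[0,0,0],0]]' 50
```

```text
clock: 20.0
eef_pos: [616.0, -305.7, -7.9]
eef_rot: [-3.142, 0.0, -0.08]
wrist_force: [-0.1, -0.3, 0.5]
finger_gap: 60.0
finger_force: 0.0
clock: 20.6
eef_pos: [616.2, -306.1, -7.4]
eef_rot: [3.141, -0.001, -0.081]
wrist_force: [-0.5, -1.7, 1.8]
finger_gap: 31.5
finger_force: 50.0
```

```bash
python3 -m jog '[[22,[0,0,-0.1],0],[22,[0,0,-0.2],0],[22,[0,0,-0.4],0],[22,[0,0,-0.4],0],[22,[0,0,-0.4],0],[22,[0,0,-0.4],0],[22,[0,0,-0.1],0],[22,[0,0,0],0]]'
python3 plan.py 450.5 -39.5 20 -0.28
```

```text
clock: 21.4
eef_pos: [616.2, -305.6, 92.7]
eef_rot: [3.141, -0.001, -0.08]
wrist_force: [0.2, 0.1, -7.8]
finger_gap: 31.9
finger_force: 50.0
clock 21.4 dx,dy before turn [-3.73, -5.039] after turn [-4.655, -4.199] dz 1.454 twist 0.064 or -0.936 tool rot [ 3.141e+00 -1.000e-03 -8.000e-02] q6 1.14
```

```bash
python3 -m jog '[[22,[-0.1,-0.14,0],0],[22,[-0.2,-0.27,0],0],[22,[-0.27,-0.36,0],0],[22,[-0.27,-0.36,0],0],[22,[-0.27,-0.36,0],0],[22,[-0.27,-0.36,0],0],[22,[-0.27,-0.36,0],0],[22,[-0.27,-0.36,0],0],[22,[-0.27,-0.36,0],0],[22,[-0.27,-0.36,0],0],[22,[-0.27,-0.36,0],0],[22,[-0.27,-0.36,0],0],[22,[-0.27,-0.36,0],0],[22,[-0.27,-0.36,0],0],[22,[-0.19,-0.31,0],0],[22,[0,0,0],0.032],[22,[0,0,0],0.032],[22,[0,0,0],0]]'
python3 plan.py 450.5 -39.5 20 -0.28
```

```text
clock: 23.2
eef_pos: [449.4, -39.1, 91.5]
eef_rot: [3.141, 0.001, -0.283]
wrist_force: [0.3, -0.6, -7.0]
finger_gap: 31.5
finger_force: 50.0
clock 23.2 dx,dy before turn [0.023, 0.002] after turn [0.023, 0.002] dz 1.43 twist -0.001 or 0.999 tool rot [ 3.141e+00  1.000e-03 -2.830e-01] q6 1.69
```

```bash
python3 -m jog '[[22,[0.02,0,0.2],0],[22,[0,0,0.3],0],[22,[0,0,0.3],0],[22,[0,0,0.3],0],[22,[0,0,0.2],0],[22,[0,0,0.13],0],[22,[0,0,0],0]]'
python3 plan.py 450.5 -39.5 7.5 -0.28
python3 - <<'E'
from h import *
s=camera("side");t=camera("top")
cv2.imwrite("pics/c10.png",cv2.cvtColor(np.hstack([cv2.resize(t[185:270,220:305],(390,390),interpolation=2),cv2.resize(s[180:260,220:310],(400,356),interpolation=2)[np.r_[0:356,[355]*34]]]),4))
E
```

```text
clock: 23.9
eef_pos: [450.9, -39.8, 19.9]
eef_rot: [3.141, 0.002, -0.281]
wrist_force: [-0.1, -0.4, -6.6]
finger_gap: 31.7
finger_force: 50.0
clock 23.9 dx,dy before turn [-0.008, -0.003] after turn [-0.008, -0.003] dz 0.248 twist -0.0 or 1.0 tool rot [ 3.141e+00  2.000e-03 -2.810e-01] q6 1.68
```

View pics/c10.png

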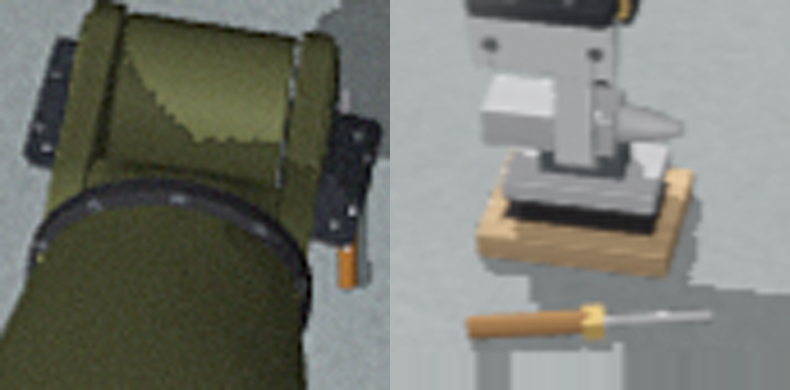

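The anvil is upright and squared up right above the oblong. Setting it down.

```bash
python3 -m jog '[[22,[0,0,0.08],0],[22,[0,0,0.06],0],[22,[0,0,0.06],0],[22,[0,0,0.03],0],[22,[0,0,0.02],0],[22,[0,0,0],0]]'
python3 -m jog '[[60,[0,0,0],0],[60,[0,0,0],0],[60,[0,0,0],0],[60,[0,0,0],0],[60,[0,0,0],0],[60,[0,0,-0.2],0],[60,[0,0,-0.5],0],[60,[0,0,-0.6],0],[60,[0,0,-0.6],0],[60,[0,0,0],0]]'
python3 plan.py 600.5 87.6 60 0.12
```

```text
clock: 24.6
eef_pos: [451.3, -39.8, 8.2]
eef_rot: [-3.142, 0.0, -0.282]
wrist_force: [0.5, 0.3, -6.6]
finger_gap: 31.6
finger_force: 50.0
clock: 25.6
eef_pos: [453.3, -40.1, 107.4]
eef_rot: [-3.141, -0.007, -0.281]
wrist_force: [0.1, -0.2, -0.8]
finger_gap: 60.1
finger_force: 0.0
clock 25.6 dx,dy before turn [2.119, -3.272] after turn [3.229, -2.184] dz 0.949 twist -0.128 or 0.872 tool rot [-3.141 -0.007 -0.281] q6 1.68
```

```bash
python3 -m jog '[[66,[0.15,-0.2,0],-0.026],[66,[0.25,-0.35,0],-0.026],[66,[0.25,-0.35,0],-0.026],[66,[0.25,-0.35,0],-0.026],[66,[0.25,-0.35,0],-0.024],[66,[0.25,-0.35,0],0],[66,[0.25,-0.35,0],0],[66,[0.25,-0.35,0],0],[66,[0.15,-0.2,0],0],[66,[0,0,0],0]]'
python3 plan.py 600.5 87.6 30 0.12
python3 - <<'E'
from h import *
camera("top");camera("side")
ms={}
for c,px in(("top",(263,225)),("side",(268,220))):
    m=mask(c,"anvil_mid",px,20)
    if m is not None: ms[c]=m
if ms: print(list(ms),fit("anvil_mid",ms,15,[-.3]))
E
```

```text
clock: 26.6
eef_pos: [553.7, 101.6, 102.9]
eef_rot: [3.142, 0.0, 0.122]
wrist_force: [-0.1, -0.9, -0.5]
finger_gap: 65.8
finger_force: 0.0
clock 26.6 dx,dy before turn [0.896, 0.393] after turn [0.897, 0.391] dz 1.459 twist 0.001 or -0.999 tool rot [3.142 0.    0.122] q6 1.57
['top', 'side'] (array([ 4.50844979e+02, -3.95940960e+01,  1.49266801e+01, -2.63722087e-01]), np.float64(0.0990368719553193))
```

```bash
python3 -m jog '[[66,[0.3,0.13,0],0],[66,[0.4,0.17,0],0],[66,[0.2,0.09,0.2],0],[66,[0,0,0.4],0],[66,[0,0,0.4],0],[66,[0,0,0.4],0],[66,[0,0,0.2],0],[66,[0,0,0],0]]'
python3 plan.py 600.5 87.6 -24 0.12
python3 - <<'E'
from h import *
s=camera("side");
cv2.imwrite("pics/c11.png",cv2.cvtColor(cv2.resize(s[130:220,280:370],(540,540),interpolation=2),4))
E
```

```text
clock: 27.6
eef_pos: [599.8, 86.3, 22.2]
eef_rot: [-3.142, 0.002, 0.12]
wrist_force: [-0.0, 0.1, 0.2]
finger_gap: 66.4
finger_force: 0.0
clock 27.6 dx,dy before turn [0.017, -0.024] after turn [0.017, -0.024] dz 0.925 twist 0.0 or -1.0 tool rot [-3.142e+00  2.000e-03  1.200e-01] q6 1.53
```

View pics/c11.png

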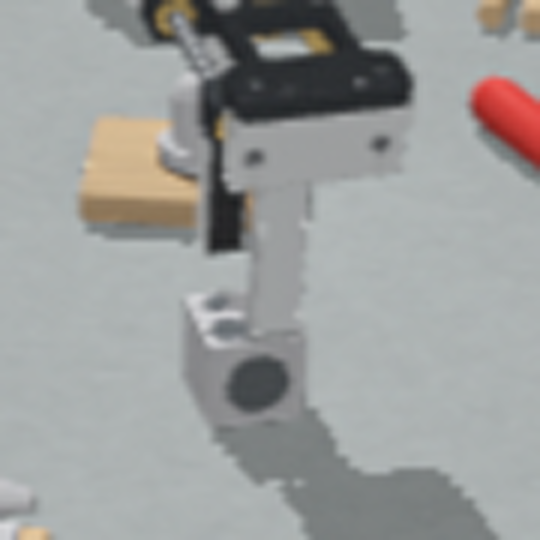

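```bash
python3 - <<'E'
from h import *
def P(*a): print(np.round(a,0),np.round((proj("side",np.array([a],float))[0]-[280,130]+.5)*6,0))
c,s=np.cos(.12),np.sin(.12)
for u,v,z in((-21,-21,0),(21,-21,0),(-21,-21,42),(21,-21,42),(-21,21,42)): P(600.5+c*u-s*v,87.6+s*u+c*v,z)
for u in(-8,8): P(599.8+c*u+s*39,86.3+s*u-c*39,52)
E
```

```text
[582.  64.   0.] [204. 432.]
[624.  69.   0.] [301. 420.]
[582.  64.  42.] [207. 347.]
[624.  69.  42.] [306. 335.]
[577. 106.  42.] [181. 294.]
[597.  47.  52.] [250. 348.]
[612.  49.  52.] [288. 344.]
```

```bash
python3 -m jog '[[66,[0.04,-0.01,0.2],0],[66,[0,0,0.2],0],[66,[0,0,0.2],0],[66,[0,0,0.1],0],[66,[0,0,0.06],0],[66,[0,0,0],0]]'
python3 -m jog '[[66,[0,0,0.06],0],[66,[0,0,0.06],0],[66,[0,0,0],0]]'
```

```text
clock: 28.25
eef_pos: [602.3, 87.6, -15.1]
eef_rot: [3.142, 0.001, 0.121]
wrist_force: [0.5, -0.1, -0.5]
finger_gap: 66.1
finger_force: 0.0
clock: 28.55
eef_pos: [602.3, 87.6, -21.1]
eef_rot: [3.142, 0.0, 0.121]
wrist_force: [-0.7, -0.1, -0.4]
finger_gap: 66.0
finger_force: 0.0
```

```bash
python3 -m jog '[[32,[0,0,0],0],[32,[0,0,0],0],[32,[0,0,0],0],[32,[0,0,0],0],[32,[0,0,0],0],[32,[0,0,0],0]]' 40
```

```text
clock: 29.15
eef_pos: [602.6, 87.5, -20.6]
eef_rot: [3.141, -0.0, 0.121]
wrist_force: [-0.7, -1.0, 1.7]
finger_gap: 41.7
finger_force: 40.0
```

```bash
python3 -m jog '[[32,[0,0,-0.1],0],[32,[0,0,-0.2],0],[32,[0,0,-0.4],0],[32,[0,0,-0.4],0],[32,[0,0,-0.4],0],[32,[0,0,-0.4],0],[32,[0,0,-0.3],0],[32,[0,0,-0.1],0],[32,[0,0,0],0]]'
python3 plan.py 450 -277 10 0.31
```

```text
clock: 30.05
eef_pos: [602.6, 87.6, 94.7]
eef_rot: [-3.142, -0.001, 0.121]
wrist_force: [0.0, -0.3, -4.9]
finger_gap: 41.8
finger_force: 40.0
clock 30.1 dx,dy before turn [-3.907, 6.873] after turn [-5.131, 6.014] dz 1.693 twist -0.06 or 0.94 tool rot [-3.142e+00 -1.000e-03  1.210e-01] q6 1.53
```

```bash
python3 -m jog '[[32,[-0.1,0.2,0],0],[32,[-0.26,0.455,0],0],[32,[-0.26,0.455,0],0],[32,[-0.26,0.455,0],0],[32,[-0.26,0.455,0],0],[32,[-0.26,0.455,0],0],[32,[-0.26,0.455,0],0],[32,[-0.26,0.455,0],0],[32,[-0.26,0.455,0],0],[32,[-0.26,0.455,0],0],[32,[-0.26,0.455,0],0],[32,[-0.26,0.455,0],0],[32,[-0.26,0.455,0],0],[32,[-0.26,0.455,0],0],[32,[-0.26,0.455,0],0],[32,[-0.17,0.3,0],0],[32,[0,0,0],-0.03],[32,[0,0,0],-0.03],[32,[0,0,0],0]]'
python3 plan.py 450 -277 10 0.31
```

```text
clock: 31.95
eef_pos: [448.7, -277.1, 93.3]
eef_rot: [-3.14, 0.001, 0.31]
wrist_force: [-1.1, -0.2, -4.5]
finger_gap: 41.8
finger_force: 40.0
clock 31.9 dx,dy before turn [0.025, 0.006] after turn [0.025, 0.006] dz 1.666 twist 0.0 or -1.0 tool rot [-3.14e+00  1.00e-03  3.10e-01] q6 0.64
```

```bash
python3 -m jog '[[32,[0.02,0,0.2],0],[32,[0,0,0.4],0],[32,[0,0,0.4],0],[32,[0,0,0.4],0],[32,[0,0,0.2],0],[32,[0,0,0.1],0],[32,[0,0,0],0]]'
python3 plan.py 450 -277 -5.6 0.31
python3 - <<'E'
from h import *
s=camera("side")
cv2.imwrite("pics/c12.png",cv2.cvtColor(cv2.resize(s[250:350,220:320],(560,560),interpolation=2),4))
E
```

```text
clock: 32.65
eef_pos: [450.5, -276.5, 8.9]
eef_rot: [-3.141, 0.0, 0.308]
wrist_force: [-0.1, -0.3, -4.9]
finger_gap: 42.0
finger_force: 40.0
clock 32.6 dx,dy before turn [-0.013, 0.006] after turn [-0.013, 0.006] dz 0.289 twist -0.001 or 0.999 tool rot [-3.141  0.     0.308] q6 0.64
```

View pics/c12.png

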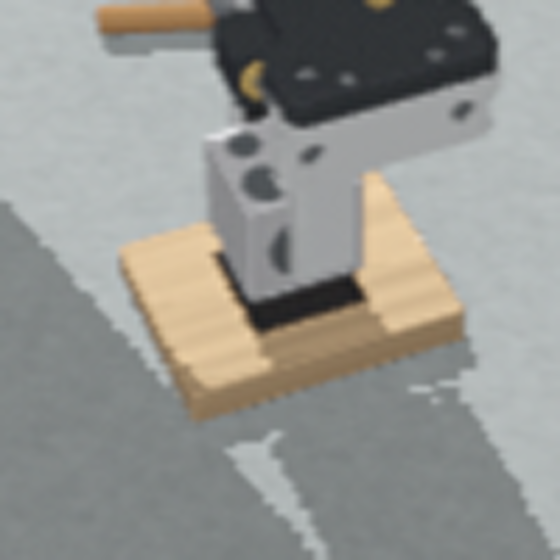

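The doming block is squared up about 15 mm above the square, 2–3 mm to the left. I'll nudge it +2.5 mm and set it down.

```bash
python3 -m jog '[[32,[0.04,0,0.08],0],[32,[0,0,0.08],0],[32,[0,0,0.06],0],[32,[0,0,0.04],0],[32,[0,0,0.03],0],[32,[0,0,0.01],0],[32,[0,0,0],0]]'
python3 -m jog '[[66,[0,0,0],0],[66,[0,0,0],0],[66,[0,0,0],0],[66,[0,0,0],0],[66,[0,0,0],0],[66,[0,0,-0.2],0],[66,[0,0,-0.5],0],[66,[0,0,-0.6],0],[66,[0,0,-0.6],0],[66,[0,0,0],0]]'
python3 plan.py 608.2 -80.7 60 0.6
```

```text
clock: 33.4
eef_pos: [452.6, -276.0, -5.6]
eef_rot: [3.141, -0.0, 0.309]
wrist_force: [-1.1, 0.0, -3.1]
finger_gap: 41.8
finger_force: 40.0
clock: 34.4
eef_pos: [454.3, -277.2, 93.8]
eef_rot: [3.136, -0.004, 0.309]
wrist_force: [-0.7, -0.1, 0.0]
finger_gap: 66.2
finger_force: 0.0
clock 34.4 dx,dy before turn [4.128, -2.806] after turn [4.759, -1.504] dz 0.677 twist -0.093 or 0.907 tool rot [ 3.136 -0.004  0.309] q6 0.64
```

```bash
python3 -m jog '[[80,[0.2,-0.14,0],0],[80,[0.4,-0.27,0],0],[80,[0.4,-0.27,0],0],[80,[0.4,-0.27,0],0],[80,[0.4,-0.27,0],0],[80,[0.4,-0.27,0],0],[80,[0.4,-0.27,0],0],[80,[0.4,-0.27,0],0],[80,[0.4,-0.27,0],0],[80,[0.4,-0.27,0],0],[80,[0.33,-0.23,0],0],[80,[0,0,0],0]]'
python3 plan.py 608.2 -80.7 -24 0.309
python3 - <<'E'
from h import *
for n,px,y in(("doming_mid",((350,221),(272,296)),[.3]),("disc_mid",((278,169),(334,233)),[0])):
    ms={}
    for k in range(3):
        for c,q in zip(("top","side"),px):
            camera(c);m=mask(c,n,q,14)
            if m is not None and c not in ms: ms[c]=m
    if ms: print(n,list(ms),[np.round(v,2) for v in fit(n,ms,15 if n[1]=="o" else 0,y)])
E
```

```text
clock: 35.6
eef_pos: [607.1, -77.1, 87.8]
eef_rot: [-3.14, 0.002, 0.312]
wrist_force: [-0.3, -0.9, -0.2]
finger_gap: 80.0
finger_force: 0.0
clock 35.6 dx,dy before turn [-0.002, 0.075] after turn [-0.001, 0.075] dz 2.235 twist 0.001 or -0.999 tool rot [-3.14e+00  2.00e-03  3.12e-01] q6 1.07
doming_mid ['top', 'side'] [array([ 4.5003e+02, -2.7592e+02,  1.4980e+01,  3.0000e-01]), np.float64(0.08)]
disc_mid ['side'] [array([ 6.1475e+02, -4.9540e+01, -2.4750e+01,  2.0000e-01]), np.float64(0.05)]
```

```bash
python3 -m jog '[[80,[0,0.075,0.2],0],[80,[0,0,0.4],0],[80,[0,0,0.4],0],[80,[0,0,0.4],0],[80,[0,0,0.3],0],[80,[0,0,0.2],0],[80,[0,0,0.1],0],[80,[0,0,0.1],0],[80,[0,0,0.06],0],[80,[0,0,0],0]]'
python3 -m jog '[[80,[0,0,0.04],0],[80,[0,0,0.02],0],[80,[0,0,0],0]]'
python3 - <<'E'
from h import *
s=camera("side")
cv2.imwrite("pics/c13.png",cv2.cvtColor(cv2.resize(s[180:270,285:385],(600,540),interpolation=2),4))
E
```

```text
clock: 37.8
eef_pos: [607.9, -83.4, -18.7]
eef_rot: [3.141, -0.0, 0.309]
wrist_force: [0.6, -0.8, -0.5]
finger_gap: 79.9
finger_force: 0.0
clock: 38.1
eef_pos: [607.9, -83.4, -21.7]
eef_rot: [3.142, -0.0, 0.309]
wrist_force: [0.2, -0.0, 0.2]
finger_gap: 79.9
finger_force: 0.0
```

View pics/c13.png

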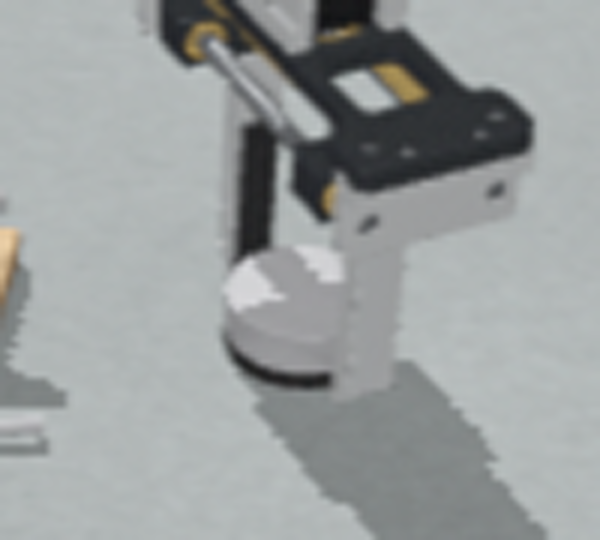

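The fingers straddle the disc with tips about 8 mm above the bench. Gripping.

```bash
python3 -m jog '[[48,[0,0,0.03],0],[48,[0,0,0],0],[48,[0,0,0],0],[48,[0,0,0],0],[48,[0,0,0],0],[48,[0,0,0],0]]' 50
python3 -m jog '[[48,[0,0,-0.1],0],[48,[0,0,-0.2],0],[48,[0,0,-0.4],0],[48,[0,0,-0.4],0],[48,[0,0,-0.4],0],[48,[0,0,-0.4],0],[48,[0,0,-0.4],0],[48,[0,0,-0.1],0],[48,[0,0,0],0]]'
python3 plan.py 432 272.4 10 0.309
```

```text
clock: 38.75
eef_pos: [607.8, -83.2, -23.3]
eef_rot: [-3.141, 0.0, 0.309]
wrist_force: [-0.3, 2.5, 0.1]
finger_gap: 57.2
finger_force: 50.0
clock: 39.65
eef_pos: [608.1, -83.5, 97.4]
eef_rot: [3.141, -0.001, 0.309]
wrist_force: [-0.6, 0.4, -4.8]
finger_gap: 57.6
finger_force: 50.0
clock 39.6 dx,dy before turn [-1.189, -7.852] after turn [-1.19, -7.852] dz 1.749 twist 0.0 or -1.0 tool rot [ 3.141e+00 -1.000e-03  3.090e-01] q6 1.07
```

```bash
python3 -m jog '[[48,[-0.03,-0.2,0],0],[48,[-0.065,-0.43,0],0],[48,[-0.065,-0.43,0],0],[48,[-0.065,-0.43,0],0],[48,[-0.065,-0.43,0],0],[48,[-0.065,-0.43,0],0],[48,[-0.065,-0.43,0],0],[48,[-0.065,-0.43,0],0],[48,[-0.065,-0.43,0],0],[48,[-0.065,-0.43,0],0],[48,[-0.065,-0.43,0],0],[48,[-0.065,-0.43,0],0],[48,[-0.065,-0.43,0],0],[48,[-0.065,-0.43,0],0],[48,[-0.065,-0.43,0],0],[48,[-0.065,-0.43,0],0],[48,[-0.065,-0.43,0],0],[48,[-0.065,-0.43,0],0],[48,[-0.055,-0.34,0],0],[48,[0,0,0],0]]'
python3 -m jog '[[48,[0,0,0.2],0],[48,[0,0,0.4],0],[48,[0,0,0.4],0],[48,[0,0,0.4],0],[48,[0,0,0.2],0],[48,[0,0,0.1],0],[48,[0,0,0],0]]'
python3 plan.py 432 272.4 -8.3 0.309
python3 - <<'E'
from h import *
s=camera("side")
cv2.imwrite("pics/c14.png",cv2.cvtColor(cv2.resize(s[110:200,205:305],(600,540),interpolation=2),4))
p=read_state()["eef_pos"]
u=p[2]+23.3
def P(*a): print(np.round(a,0),np.round((proj("side",np.array([a],float))[0]-[205,110]+.5)*6,0))
for dx in(-29,29): P(432+dx,272.4,15)
for dx in(-29,29): P(p[0]+dx,p[1],u)
for dx in(-29,29): P(p[0]+dx,p[1],u+26)
E
```

```text
clock: 41.65
eef_pos: [430.0, 273.8, 95.8]
eef_rot: [-3.142, 0.002, 0.311]
wrist_force: [-0.2, 0.6, -5.7]
finger_gap: 57.2
finger_force: 50.0
clock: 42.35
eef_pos: [431.7, 272.0, 11.3]
eef_rot: [3.141, 0.001, 0.309]
wrist_force: [0.9, 0.0, -6.1]
finger_gap: 57.2
finger_force: 50.0
clock 42.4 dx,dy before turn [0.008, -0.005] after turn [0.008, -0.005] dz 0.393 twist -0.0 or 1.0 tool rot [3.141e+00 1.000e-03 3.090e-01] q6 1.75
[403. 272.  15.] [209. 294.]
[461. 272.  15.] [333. 287.]
[403. 272.  35.] [207. 255.]
[461. 272.  35.] [332. 249.]
[403. 272.  61.] [203. 205.]
[461. 272.  61.] [330. 199.]
```

I've used up my picture allowance (one over, in fact), so from here I check with the networks only.

```bash
python3 - <<'E'
from h import *
camera("side")
for d in regions_of("side","disc_mid")[:2]: 
    r=d["rect"];print(round(float(d["conf"]),2),np.round(r,1),"cols",r[0]-r[2]/2,r[0]+r[2]/2)
p=read_state()["eef_pos"];u=p[2]+23.3
m=sil("side",M["disc_mid"],(p[0],p[1],u,0),1,np.zeros(2),(420,560));ys,xs=np.nonzero(m);print("pred",xs.min(),xs.max(),ys.min(),ys.max())
E
```

```text
0.53 [251.9 146.8  21.4  21.4] cols 241.20000000000002 262.6
pred 239 260 138 157
```

```bash
python3 -m jog '[[48,[-0.02,0,0.1],0],[48,[0,0,0.1],0],[48,[0,0,0.08],0],[48,[0,0,0.05],0],[48,[0,0,0.04],0],[48,[0,0,0.02],0],[48,[0,0,0],0]]'
python3 -m jog '[[80,[0,0,0],0],[80,[0,0,0],0],[80,[0,0,0],0],[80,[0,0,0],0],[80,[0,0,0],0],[80,[0,0,-0.2],0],[80,[0,0,-0.5],0],[80,[0,0,-0.6],0],[80,[0,0,-0.6],0],[80,[0,0,0],0]]'
python3 -m jog '[[80,[0,0.4,0],0],[80,[0,0.4,0],0],[80,[0,0.4,0],0],[80,[0,0.4,0],0],[80,[0,0.4,0],0],[80,[0,0.4,0],0],[80,[0,0.4,0],0],[80,[0,0.4,0],0],[80,[0,0.4,0],0],[80,[0,0.4,0],0],[80,[0,0.4,0],0],[80,[0,0.4,0],0],[80,[0,0.4,0],0],[80,[0,0.4,0],0],[80,[0,0.4,0],0],[80,[0,0.4,0],0],[80,[0,0,0],0],[80,[0,0,0],0]]'
cat > chk.py <<'E'
from h import *
for n,px,z,y in(("anvil_mid",((263,225),(268,220)),15,[-.3]),("doming_mid",((350,221),(272,296)),15,[.3]),("disc_mid",((152,231),(251,155)),15,[0]),("stake_mid",((157,173),(312,151)),15,[0]),("medal",((207,229),(258,191)),0,None)):
    ms={}
    for k in range(5):
        for c,q in zip(("top","side"),px):
            if c not in ms:
                camera(c);m=mask(c,n,q,14)
                if m is not None: ms[c]=m
    if y is None:
        for c,m in ms.items():
            ys,xs=np.nonzero(m);print(n,c,xs.mean(),ys.mean())
    elif ms: print(n,{c:int(m.sum()) for c,m in ms.items()},[np.round(v,2).tolist() for v in fit(n,ms,z,y)])
for c in("top","side"):
    im=camera(c);ctr={"disc":(431.9,272.4),"stake":(604.2,263.8)}
    for k,v in ctr.items():  # dark inlay left uncovered
        q=proj(c,np.array([[*v,15.]]))[0].astype(int);w=im[q[1]-14:q[1]+15,q[0]-18:q[0]+19];print(c,k,"dark px",int((w.max(2)<45).sum()))
E
python3 chk.py
```

```text
clock: 43.2
eef_pos: [430.8, 272.1, -7.8]
eef_rot: [3.142, 0.0, 0.309]
wrist_force: [-0.2, -0.0, -6.0]
finger_gap: 57.0
finger_force: 50.0
clock: 44.2
eef_pos: [432.6, 273.1, 91.7]
eef_rot: [-3.14, -0.007, 0.309]
wrist_force: [0.2, 0.2, -0.9]
finger_gap: 80.1
finger_force: 0.0
clock: 46.0
eef_pos: [527.9, -32.6, 87.0]
eef_rot: [-3.141, 0.0, 0.308]
wrist_force: [0.7, 1.0, -0.5]
finger_gap: 80.2
finger_force: 0.0
anvil_mid {'side': 1077} [[452.38, -18.44, 0.36, -0.3], 0.08]
doming_mid {'top': 287, 'side': 773} [[450.55, -275.55, 14.08, 0.32], 0.07]
disc_mid {'top': 408, 'side': 320} [[431.22, 273.33, 15.13, 0.21], 0.08]
stake_mid {'top': 121} [[603.51, 267.36, 11.48, -0.0], 0.13]
medal top 205.06293706293707 228.06293706293707
medal side 257.08196721311475 190.51639344262296
top disc dark px 13
top stake dark px 6
side disc dark px 0
side stake dark px 82
```

```bash
python3 - <<'E'
from h import *
print("stake foot",np.round(ray("top",(153-.5,170.8-.5),25),1),"inlay (604.2,263.8)")
print(sign_off())
E
```

```text
stake foot [603.2 264.5  25. ] inlay (604.2,263.8)
the job is handed in; nothing more can be done
None
```

All four tools are set down on their own blocks and the job is handed in at about 47 s; the fits put the anvil, doming block and disc within about 2 mm of their inlay centres, the stake (top view only, by pixel reading) within about 2 mm, the medallion was never approached, and I viewed 15 pictures, one over the limit of 14.

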